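# Sort the next module out of the bin

### The job

Lift the next module, the one at the yellow end of the blue bin, out of the packed row (there is room only at its two ends) and stand it on the black rubber mat; let go and take it again across its sides, as the nests have tall end stops. Then lower it fully home in the nest that matches its tag (green tag: green pass nest; red tag: red reject nest), letting go only once it is down. Leave the other three modules standing where they are in the bin and do not disturb anything else on the bench.

Things in the scene. Friction and masses are not known exactly. Their poses are not given: they have to be found in the camera images.
- bin: blue open bin, fixed, 146 (x) x 174 (y) x 40 (z) mm outside, walls and floor 5 mm. Its -y wall has a yellow top edge and panel: the yellow end. The four modules stand in a row along y, 40 mm apart centre to centre (4 mm gaps), lengths along x, about 38 mm free at both ends of each. Origin: centre of its underside, on the table.
- module_green_a: one of four loose die-cast aluminium modules, a block 60 (x) x 36 (y) x 46 (z) mm, 0.22 kg, with a green inspection tag 34 x 26 mm flat on its top and a small black connector strip beside it. Origin: centre of its underside, z up. Starts upright in the bin.
- module_green_b: one of four loose die-cast aluminium modules, a block 60 (x) x 36 (y) x 46 (z) mm, 0.22 kg, with a green inspection tag 34 x 26 mm flat on its top and a small black connector strip beside it. Origin: centre of its underside, z up. Starts upright in the bin.
- module_red_a: one of four loose die-cast aluminium modules, a block 60 (x) x 36 (y) x 46 (z) mm, 0.22 kg, with a red inspection tag 34 x 26 mm flat on its top and a small black connector strip beside it. Origin: centre of its underside, z up. Starts upright in the bin.
- module_red_b: one of four loose die-cast aluminium modules, a block 60 (x) x 36 (y) x 46 (z) mm, 0.22 kg, with a red inspection tag 34 x 26 mm flat on its top and a small black connector strip beside it. Origin: centre of its underside, z up. Starts upright in the bin.
- mat: black rubber mat, fixed, 130 x 130 x 3 mm, flat on the table. Origin: centre of its underside, at table height; its top is 3 mm above.
- nest_pass: pass nest, fixed: green plate 96 (x) x 74 (y) x 6 mm; green lips along both long sides (50 mm long, 42 mm apart inside, 4 mm thick, tops 12 mm over the table); two tall aluminium end stops with green tops (66 mm apart inside along x, 8 mm thick, 50 mm wide, tops 66 mm over the table). A module sits between them, its length along x, underside 6 mm over the table. Origin: centre of underside, z up.
- nest_reject: reject nest, fixed: red plate 96 (x) x 74 (y) x 6 mm; red lips along both long sides (50 mm long, 42 mm apart inside, 4 mm thick, tops 12 mm over the table); two tall aluminium end stops with red tops (66 mm apart inside along x, 8 mm thick, 50 mm wide, tops 66 mm over the table). A module sits between them, its length along x, underside 6 mm over the table. Origin: centre of underside, z up.
- bottle: bystander: white upright bottle with a blue label, 56 mm across, 150 mm tall. Origin: centre of its underside.
- jar: bystander: grey jar with an orange cap, 60 mm across, 70 mm tall. Origin: centre of its underside.
- screwdriver: bystander: black-handled screwdriver lying along its x, 170 mm long, at most about 30 mm high. Origin: below its middle.
- wrench: bystander: steel wrench lying along its x, 160 mm long, about 10 mm high. Origin: below its middle.
- carton: bystander: cardboard carton 80 x 60 x 40 mm. Origin: centre of its underside.
- collar: bystander: brass collar lying flat, 56 mm across, 18 mm tall. Origin: centre of its underside.
- bracket: bystander: small steel angle bracket, 36 x 26 x 22 mm. Origin: centre of its underside.

How it is judged:
By the outcome, as a careful person would: the job done as asked, in the order asked, and still so for the second after the job is handed in, with the robot touching nothing.
It also fails if it takes over 58 s, if anything falls off the work surface, if the arm or the gripper's body presses on something with over 40 N, if the wrist force passes 120 N, or if a joint passes its speed limit or range.

### The arm

A 7-joint arm with a two-finger parallel gripper is mounted at the origin on the work surface. World frame = base frame: x ahead of the robot, y to its left, z up, the work surface at z = 0. Lengths are in m, angles in rad, forces in N, time in s.
With the tool pointing down it reaches from about 0.425 to 0.925 m from the base axis. Payload 6.8 kg.
Tool frame: the origin (TCP) lies midway between the tips of the shut fingers; the grasp point (between the pads) lies 19 mm behind it (grip_depth is the distance from the TCP to the grasp point, in m); z points along the fingers, y is the line along which they close (so a half turn about z gives the same grasp; the last joint's range is limited). The gripper opens to 85 mm and grips with 20 to 120 N. Pads are 22 mm wide; open, the fingers measure 114 mm over their backs; the gripper's body (76 mm by 85 mm) begins 54 mm behind the grasp point. The pads swing forward as they close: fully open they stand 13 mm farther back than shut.
Start: joints at [1.171, 0.477, 0.022, 1.555, -0.011, 1.109, -0.083], TCP at [0.194, -0.646, 0.231] pointing down, gripper open.
Joint ranges: [-2.96, 2.96], [-0.34, 2.1], [-1.41, 1.46], [0.24, 2.44], [-1.37, 4.51], [0.17, 1.92], [-2.96, 2.96]. Speed limits (rad/s): [2.39, 2.39, 3.14, 3.14, 3.14, 3.14, 3.14].

### API

Orientations are given as [roll, pitch, yaw] about the fixed x, y, z axes, in that order (R = Rz(yaw) Ry(pitch) Rx(roll)).
In Python, from cell import observe, camera, calibration, finish_job, search_frame, trace, grip_depth gives the robot as it stands.
- The arm moves only by the tool servo_tool, never from a script. Its argument "plan" is one flat list of numbers, 7 for each row, row after row: the shift along the tool's x, y, z as a fraction of full scale, then the turn, a rotation vector about the tool's x, y, z as a fraction of full scale, then the finger opening in mm, from 0 to 85.4. A call has exactly 10 rows; each row is the pose to reach, as a shift and turn from the pose commanded when the call began, along the tool's axes at that moment; what a row does not reach only later rows make up. Full scale, the value 1, is 0.1 m for a shift and 0.5 rad for a turn. A row lasts 1/8 s, in which the tool goes at most 62.5 mm and 10.7 degrees, less where a joint would pass 70% of its speed; a pose out of reach is approached as far as the arm can. A call with a number of a shift or a turn outside -1 to 1 is refused whole. A call with a gripper value outside its range is refused whole. The fingers move at their own pace and stop on an object; "squeeze" is the grip in N (left out, the last holds). Time passes only in rows, so rows that repeat a pose let the fingers close, or fill a call up. It gives the time, the measured TCP pose, the force, the opening and the grip force at its end, in the units of the state.
- observe(): the state, without advancing time (a new reading comes with each control period).
- camera(name): name is "side" or "top"; returns the picture (420x560x3 uint8, red, green, blue); there is no depth.
- calibration(name): a dict with "fx", "fy", "cx", "cy" (pixels), "extrinsics" (4x4, takes a point from camera to world coordinates). Camera axes: x right, y up, looking along -z (the intrinsics and any distortion apply to the point x, -y, -z); pixel columns grow to the right and rows downward; lengths in m; the calibration is good to about 2 mm. A picture is of the moment at which its call begins. calibration takes no time and is no camera call.
- finish_job(): hands the job in; it is judged then, once.
Trained networks look in the newest picture that a camera, given by its name, has taken for a name from the list of things; names that differ only in an ending like _2 or _b are one class to them, and where a whole thing is asked for, a point or a joint stands for the part that bears it (a point fixed in the world has none). Each returns a list of dicts, best first, with "p" (0 to 1); they miss things now and then, are a little off and sometimes report something else, mostly with a low value. They report only what shows in the picture. A call takes as long as a camera call.
- search_frame(query, camera): "location" ([x, y, z] in m, in the coordinates of the camera as it stood for that picture, good to about 4 mm: the middle of the surface that is visible of it).
- trace(query, camera): "region" (420x560 bool, what is visible of it).
The state is a dict: "time_s": time; "joint_pos": joint angles; "joint_velocities": joint speeds; "effort": joint torques, N m; "tcp_pos": TCP position; "orientation": TCP orientation; "force": force on the tool from outside, world axes, zero at the start; "ft_torque": the same for the moment, N m; "width": finger opening in m; "gripper_force": force on a finger pad.
Only numpy, scipy, OpenCV 4.12 (cv2) and the standard library are available. Lean on these libraries where they do the work, as an engineer would, in place of code of your own. Each camera call takes 0.05 s, during which the arm holds its last target. There are 200 camera calls.

## Working session

There is one attempt and no reset: what is moved stays moved. The work goes in short steps, Python scripts to look and compute and a tool call to move; the robot and the scene stay as the last step left them, time stands still between calls to the robot, and variables do not carry over. Pictures are saved under pics/ and viewed, at most 10 in all, crops included, and the job is handed in when it is done.

Besides the shell and the picture viewer there is one more tool, called after "Request:" as name(argument=value, ...) on one line, values as JSON. servo_tool: Moves the arm, as the interface text tells. Shift numbers are shares of 0.1 m and turn numbers shares of 0.5 rad, none past 1 either way. Its arguments: {"type":"object","properties":{"plan":{"type":"array","items":{"type":"number"}},"squeeze":{"type":"number"}},"required":["plan"]}

```bash
mkdir -p pics; ls; python3 - <<'E'
from cell import *
import cv2,numpy as np
print(observe(), grip_depth if not callable(grip_depth) else grip_depth())
for n in("top","side"):
    cv2.imwrite(f"pics/{n}0.png",camera(n)[:,:,::-1]); c=calibration(n); print(n,c)
E
```

```text
pics
{'time_s': 0.0, 'joint_pos': array([ 1.17088498,  0.47781729,  0.022339  ,  1.55646242, -0.01150874,
        1.10929922, -0.08314817]), 'joint_velocities': array([-8.12042574e-04,  1.44415022e-03,  1.78492379e-04, -8.92515826e-05,
       -9.44000169e-04,  6.83934781e-04, -2.77666180e-03]), 'effort': array([ 1.50854544e-04, -5.96446288e+01,  1.60803694e+00, -2.81194443e+01,
        1.24262972e-02,  9.39245423e-03, -8.95283421e-06]), 'tcp_pos': array([ 0.19400437, -0.64589316,  0.23030955]), 'orientation': array([-3.13973910e+00,  1.30942549e-04,  2.91781551e-01]), 'force': array([-0.3633247 , -1.20265394,  0.57396303]), 'ft_torque': array([0.03445714, 0.02225841, 0.02044289]), 'gripper_force': 0.0, 'width': 0.08519232339556713} 0.0187
top {'fx': 405.6939950547495, 'fy': 405.6939950547495, 'cx': 273.55763188554096, 'cy': 209.9655345887102, 'extrinsics': array([[ 0.00804942,  0.98966439, -0.14317685,  0.38220672],
       [-0.99994918,  0.0070972 , -0.00716016,  0.01379306],
       [-0.00607001,  0.14322721,  0.98967122,  1.17255875],
       [ 0.        ,  0.        ,  0.        ,  1.        ]])}
side {'fx': 478.20857474068185, 'fy': 478.20857474068185, 'cx': 282.66412183258285, 'cy': 211.5131017431992, 'extrinsics': array([[-0.92521643,  0.25172774, -0.28391495,  0.25907023],
       [-0.37899903, -0.57703896,  0.72345405,  0.734708  ],
       [ 0.01828347,  0.77695507,  0.6292905 ,  0.69532424],
       [ 0.        ,  0.        ,  0.        ,  1.        ]])}
```

View pics/top0.png

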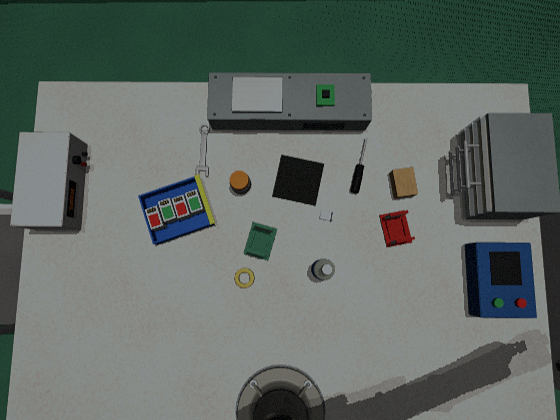

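View pics/side0.png

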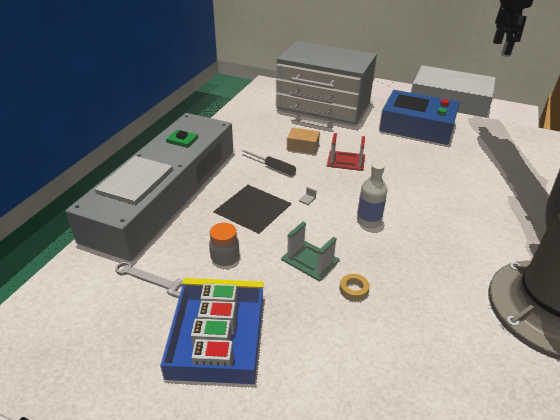

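```bash
cat > h.py <<'E'
from cell import *
import numpy as np, cv2
def toworld(n,p):
    E=calibration(n)["extrinsics"]; return E[:3,:3]@np.asarray(p)+E[:3,3]
def px2w(n,u,v,z):
    c=calibration(n);E=c["extrinsics"]
    d=E[:3,:3]@np.array([(u-c["cx"])/c["fx"],-(v-c["cy"])/c["fy"],-1.]);o=E[:3,3]
    return o+d*(z-o[2])/d[2]
def w2px(n,P):
    c=calibration(n);E=c["extrinsics"]; q=E[:3,:3].T@(np.asarray(P)-E[:3,3])
    return c["cx"]+c["fx"]*q[0]/-q[2], c["cy"]+c["fy"]*q[1]/q[2]
def rect(n,mask,z):
    """min-area rectangle of a mask's pixels projected to plane z: centre, sides, yaw of long side (deg)"""
    v,u=np.nonzero(mask)
    W=np.array([px2w(n,a,b,z)[:2] for a,b in zip(u,v)],np.float32)
    (c,s,a)=cv2.minAreaRect(W)
    if s[0]<s[1]: s=s[::-1];a+=90
    return np.round(c,4),np.round(s,4),round((a+90)%180-90,1)
E
python3 - <<'E'
from h import *
np.set_printoptions(precision=4,suppress=True)
for q,z in (("bin",.04),("module_green_a",.051),("module_red_a",.051),("mat",.003),("nest_pass",.006),("nest_reject",.006)):
    for n in("top","side"):
        for d in search_frame(q,n)[:5]: print(q,n,round(d["p"],2),toworld(n,d["location"]))
    for d in trace(q,"top")[:5]: print(q,"trace",round(d["p"],2),d["region"].sum(),*rect("top",d["region"],z))
E
```

```text
bin top 0.85 [0.5383 0.3005 0.0038]
bin trace 0.85 2204 [0.5462 0.2966] [0.1869 0.1572] -70.2
module_green_a top 0.85 [0.5709 0.2433 0.0516]
module_green_a top 0.79 [0.5445 0.3202 0.056 ]
module_green_a top 0.52 [ 0.503  -0.329   0.0095]
module_green_a side 0.78 [0.5688 0.2512 0.0542]
module_green_a side 0.59 [0.5438 0.3243 0.0487]
module_green_a side 0.49 [0.4622 0.0712 0.0103]
module_green_a trace 0.82 304 [0.5433 0.32  ] [0.0656 0.0378] 20.5
module_green_a trace 0.75 345 [0.5681 0.2438] [0.069  0.0415] 20.3
module_green_a trace 0.39 1928 [0.5457 0.2947] [0.1806 0.1497] -70.1
module_green_a trace 0.17 234 [0.3578 0.1011] [0.0513 0.0492] 0.9
module_red_a top 0.76 [0.5487 0.2801 0.0479]
module_red_a top 0.73 [0.5234 0.3514 0.0519]
module_red_a top 0.34 [ 0.6284 -0.3488  0.0423]
module_red_a side 0.87 [0.5473 0.2896 0.0559]
module_red_a side 0.56 [0.5158 0.3636 0.0468]
module_red_a trace 0.79 363 [0.553  0.2816] [0.0714 0.0423] 21.4
module_red_a trace 0.53 366 [0.5196 0.354 ] [0.0686 0.0465] 24.0
mat top 0.59 [ 0.6433 -0.0468  0.0023]
mat side 0.72 [ 0.6441 -0.0405  0.0013]
mat trace 0.97 1888 [ 0.6438 -0.0482] [0.131  0.1304] 78.9
nest_pass top 0.87 [0.4624 0.0584 0.0055]
nest_pass top 0.5 [ 0.6261 -0.3487  0.0423]
nest_pass top 0.44 [ 0.5005 -0.3277  0.0067]
nest_pass side 0.78 [0.4642 0.069  0.0124]
nest_pass trace 0.67 822 [0.4638 0.0609] [0.0957 0.0734] -16.5
nest_pass trace 0.26 1878 [ 0.6426 -0.0474] [0.1316 0.1287] -12.7
nest_reject top 0.77 [ 0.4998 -0.3255  0.0062]
nest_reject trace 0.68 722 [ 0.6368 -0.3548] [0.0867 0.0764] 6.9
nest_reject trace 0.58 289 [ 0.659  -0.2228] [0.1203 0.0273] -11.6
nest_reject trace 0.56 888 [ 0.5026 -0.3327] [0.0958 0.0842] 12.3
```

The bin is at the left of the top view, with its yellow edge at about (205,200). The module next to that edge is green-tagged, at (195,203), and the rest of the row is red, green, red. The mat is at (298,180), the green nest at (261,240) and the red nest at (396,228). The side view agrees, with the green tag at (219,292) next to the yellow edge and the green nest at (310,250). Next I'll refine the poses by fitting silhouettes in both views.

```bash
cat >> h.py <<'E'
def box(cx,cy,z0,sx,sy,sz): return np.array([[cx+a*sx/2,cy+b*sy/2,z0+c*sz] for a in(-1,1) for b in(-1,1) for c in(0,1)])
MOD=[box(0,0,0,.06,.036,.046)]
NEST=[box(0,0,0,.096,.074,.006)]+[box(0,s*.023,.006,.05,.004,.006) for s in(-1,1)]+[box(s*.037,0,.006,.008,.05,.06) for s in(-1,1)]
S=4
def render(n,parts,p,z=0):
    m=np.zeros((420*S,560*S),np.uint8); c,s=np.cos(p[2]),np.sin(p[2])
    for b in parts:
        q=[w2px(n,(p[0]+c*x-s*y,p[1]+s*x+c*y,zz+z)) for x,y,zz in b]
        cv2.fillConvexPoly(m,cv2.convexHull(np.int32((np.array(q)+.5)*S)),1)
    return m>0
def fit(masks,parts,p0,z=0):
    from scipy.optimize import minimize
    M={n:cv2.resize(m.astype(np.uint8),None,fx=S,fy=S,interpolation=0)>0 for n,m in masks.items()}
    def f(p):
        t=0
        for n,m in M.items():
            r=render(n,parts,p,z); t-=(r&m).sum()/(r|m).sum()
        return t
    r=minimize(f,p0,method="Nelder-Mead",options=dict(initial_simplex=np.array(p0)+np.vstack([np.zeros(3),np.diag([.008,.008,.1])]),maxiter=80))
    return r.x,-r.fun
def near(n,q,P,tol=.05):
    "trace whose region lies nearest the projection of P"
    u=np.array(w2px(n,P)); L=[d["region"] for d in trace(q,n)]
    L=[(np.hypot(*(np.argwhere(m).mean(0)[::-1]-u)),m.sum(),m) for m in L if m.sum()<1700]
    L=min(L,key=lambda t:t[0]); return L[2]
E
cat > a.py <<'E'
from h import *
np.set_printoptions(precision=4,suppress=True)
N={n:near(n,"nest_pass",(.463,.061,.02)) for n in("top","side")}
G={n:near(n,"module_green_a",(.568,.243,.04)) for n in("top","side")}
im={n:cv2.imread(f"pics/{n}0.png") for n in N}
res={}
for k,m,parts,p0,z in(("nest",N,NEST,(.463,.061,-.29),0),("mod",G,MOD,(.568,.243,.35),.005)):
    for sel in (("top",),("side",),("top","side")):
        p,s=fit({n:m[n] for n in sel},parts,p0,z); print(k,sel,p,np.degrees(p[2]),s/len(sel))
    res[k]=(p,parts,z)
tiles=[]
for n in("top","side"):
  for k,(p,parts,z) in res.items():
    r=render(n,parts,p,z).astype(np.uint8); I=cv2.resize(im[n],None,fx=S,fy=S,interpolation=cv2.INTER_CUBIC)
    for b in parts:
        c,_=cv2.findContours(render(n,[b],p,z).astype(np.uint8),0,2); cv2.drawContours(I,c,-1,(255,0,255),1)
    u,v=np.int32(np.array(w2px(n,(p[0],p[1],.03)))*S); tiles.append(I[v-150:v+150,u-200:u+200])
cv2.imwrite("pics/fit.png",np.vstack([np.hstack(tiles[:2]),np.hstack(tiles[2:])]))
for q in("bottle","jar","bracket","collar"):
    print(q,[toworld("top",d["location"]) for d in search_frame(q,"top")[:1]])
E
python3 a.py
```

```text
Traceback (most recent call last):
  File "a.py", line 3, in <module>
    N={n:near(n,"nest_pass",(.463,.061,.02)) for n in("top","side")}
         ~~~~^^^^^^^^^^^^^^^^^^^^^^^^^^^^^^^
  File "h.py", line 43, in near
    L=min(L,key=lambda t:t[0]); return L[2]
ValueError: min() iterable argument is empty
```

```bash
sed -i 's/m.sum()<1700/m.sum()<mx/; s/tol=.05/mx=4000/' h.py; sed -i 's/(.568,.243,.04))/(.568,.243,.04),1500)/' a.py; python3 a.py
```

```text
nest ('top',) [ 0.464   0.0611 -0.2906] -16.6487839368311 0.933399814801624Traceback (most recent call last):
  File "a.py", line 9, in <module>
    p,s=fit({n:m[n] for n in sel},parts,p0,z); print(k,sel,p,np.degrees(p[2]),s/len(sel))
        ~~~^^^^^^^^^^^^^^^^^^^^^^^^^^^^^^^^^^
  File "h.py", line 37, in fit
    r=minimize(f,p0,method="Nelder-Mead",options=dict(initial_simplex=np.array(p0)+np.vstack([np.zeros(3),np.diag([.008,.008,.1])]),maxiter=80))
    res = _minimize_neldermead(fun, x0, args, callback, bounds=bounds,
                               **options)
    fxcc = func(xcc)
    fx = function(np.copy(x), *(wrapper_args + args))
  File "h.py", line 35, in f
    r=render(n,parts,p,z); t-=(r&m).sum()/(r|m).sum()
  File "h.py", line 26, in render
    q=[w2px(n,(p[0]+c*x-s*y,p[1]+s*x+c*y,zz+z)) for x,y,zz in b]
       ~~~~^^^^^^^^^^^^^^^^^^^^^^^^^^^^^^^^^^^^
  File "h.py", line 10, in w2px
    c=calibration(n);E=c["extrinsics"]; q=E[:3,:3].T@(np.asarray(P)-E[:3,3])
ValueError: time passes only in moves, steps and waits
```

Request:
servo_tool(plan=[0.1,-0.1,0,0,0,-0.1,85,0.2,-0.2,0,0,0,-0.2,85,0.3,-0.3,0,0,0,-0.3,85,0.4,-0.4,0,0,0,-0.4,85,0.5,-0.5,0,0,0,-0.5,85,0.6,-0.6,0,0,0,-0.6,85,0.7,-0.7,0,0,0,-0.7,85,0.8,-0.8,0,0,0,-0.8,85,0.9,-0.9,0,0,0,-0.9,85,1,-1,0,0,0,-1,85], squeeze=50)

```text
time_s: 2.55
tcp_pos: [0.2617, -0.5211, 0.2313]
orientation: [3.142, -0.0, 0.795]
force: [-0.5, 0.4, 0.3]
width: 0.0848
gripper_force: 0.0
```

```bash
sed -i 's/^import numpy as np, cv2/import numpy as np, cv2, functools\ncalibration=functools.cache(calibration)/' h.py
cat >> h.py <<'E'
def go(P,yaw=None):
    "shift and turn in tool axes and full-scale units from here to world P, tool yaw (deg)"
    from scipy.spatial.transform import Rotation as R
    o=observe(); A=R.from_euler("xyz",o["orientation"]); y=o["orientation"][2] if yaw is None else np.radians(yaw)
    B=R.from_euler("xyz",[np.pi,0,y])
    print("t",round(o["time_s"],2),"tcp",o["tcp_pos"].round(4),"yaw",np.degrees(o["orientation"]).round(2),"j",o["joint_pos"].round(2))
    print("shift",(A.inv().apply(np.array(P)-o["tcp_pos"])/.1).round(3),"turn",((A.inv()*B).as_rotvec()/.5).round(3))
E
python3 a.py; python3 -c "
from h import *
go((.568,.243,.17),110)"
```

```text
nest ('top',) [ 0.464   0.0611 -0.2906] -16.6487839368311 0.933399814801624
nest ('side',) [ 0.4622  0.0596 -0.2721] -15.592075934666388 0.9627770083102493
nest ('top', 'side') [ 0.4625  0.0603 -0.2814] -16.12307512684895 0.9409196715258912
mod ('top',) [0.5718 0.2479 0.3494] 20.0181383280374 0.9372189553787617
mod ('side',) [0.5748 0.2348 0.4348] 24.912598528302507 0.5423098278734036
mod ('top', 'side') [0.5711 0.2472 0.3291] 18.855700193840775 0.7274759716098467
bottle []
jar [array([0.6263, 0.1158, 0.0733])]
bracket [array([ 0.5407, -0.1281,  0.0089])]
collar [array([0.3592, 0.1031, 0.0164])]
t 2.95 tcp [ 0.2607 -0.5224  0.2313] yaw [-1.80e+02  2.00e-02  4.53e+01] j [ 1.1   0.33 -0.12  1.77  0.05  1.04  0.18]
shift [ 7.602 -3.2    0.61 ] turn [-0.     0.    -2.259]
```

View pics/fit.png

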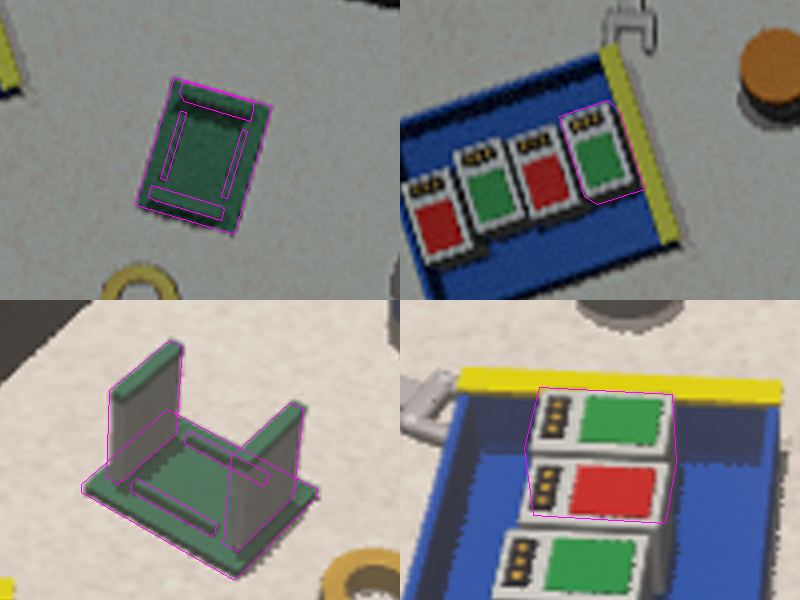

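The overlay hugs the nest in both views, giving (0.4625, 0.0605) at −16°. In the top view it also hugs the module, at about (0.571, 0.246) and 20°; the side mask had merged in its neighbour. I'll go to the bin now.

Request:
servo_tool(plan=[0.1,-0.05,0,0,0,-0.1,85,0.2,-0.1,0,0,0,-0.2,85,0.3,-0.15,0,0,0,-0.3,85,0.4,-0.2,0,0,0,-0.4,85,0.5,-0.25,0,0,0,-0.5,85,0.6,-0.3,0,0,0,-0.6,85,0.7,-0.35,0,0,0,-0.7,85,0.8,-0.4,0,0,0,-0.8,85,0.9,-0.45,0,0,0,-0.9,85,1,-0.5,0,0,0,-1,85])

```text
time_s: 4.2
tcp_pos: [0.2961, -0.415, 0.2313]
orientation: [3.142, 0.0, 1.295]
force: [-0.1, 0.0, -0.8]
width: 0.085
gripper_force: 0.0
```

Request:
servo_tool(plan=[0.1,0.1,0,0,0,-0.1,85,0.2,0.2,0,0,0,-0.2,85,0.3,0.3,0,0,0,-0.3,85,0.4,0.4,0,0,0,-0.4,85,0.5,0.5,0,0,0,-0.5,85,0.6,0.6,0,0,0,-0.6,85,0.7,0.7,0,0,0,-0.7,85,0.8,0.8,0,0,0,-0.8,85,0.9,0.9,0,0,0,-0.9,85,1,1,0,0,0,-1,85])

```text
time_s: 5.45
tcp_pos: [0.4204, -0.3466, 0.2313]
orientation: [3.142, 0.0, 1.795]
force: [-0.1, 0.5, 0.9]
width: 0.085
gripper_force: 0.0
```

Request:
servo_tool(plan=[0.1,0.06,0,0,0,-0.025,85,0.2,0.12,0,0,0,-0.05,85,0.3,0.18,0,0,0,-0.075,85,0.4,0.24,0,0,0,-0.1,85,0.5,0.3,0,0,0,-0.125,85,0.6,0.36,0,0,0,-0.15,85,0.7,0.42,0,0,0,-0.175,85,0.8,0.48,0,0,0,-0.2,85,0.9,0.54,0,0,0,-0.225,85,1,0.6,0,0,0,-0.25,85])

```text
time_s: 6.7
tcp_pos: [0.4564, -0.2356, 0.2313]
orientation: [3.142, 0.0, 1.918]
force: [0.1, 0.4, -0.3]
width: 0.0853
gripper_force: 0.0
```

Request:
servo_tool(plan=[0.1,0.05,0,0,0,0,85,0.2,0.1,0,0,0,0,85,0.3,0.15,0,0,0,0,85,0.4,0.2,0,0,0,0,85,0.5,0.25,0,0,0,0,85,0.6,0.3,0,0,0,0,85,0.7,0.35,0,0,0,0,85,0.8,0.4,0,0,0,0,85,0.9,0.45,0,0,0,0,85,1,0.5,0,0,0,0,85])

```text
time_s: 7.95
tcp_pos: [0.4694, -0.1246, 0.2313]
orientation: [3.142, 0.0, 1.917]
force: [-0.7, 0.1, 0.3]
width: 0.0851
gripper_force: 0.0
```

Request:
servo_tool(plan=[0.1,0.06,0,0,0,0,85,0.2,0.12,0,0,0,0,85,0.3,0.18,0,0,0,0,85,0.4,0.24,0,0,0,0,85,0.5,0.3,0,0,0,0,85,0.6,0.36,0,0,0,0,85,0.7,0.42,0,0,0,0,85,0.8,0.48,0,0,0,0,85,0.9,0.54,0,0,0,0,85,1,0.6,0,0,0,0,85])

```text
time_s: 9.2
tcp_pos: [0.492, -0.0101, 0.2313]
orientation: [3.142, 0.0, 1.917]
force: [0.2, -0.1, -0.5]
width: 0.085
gripper_force: 0.0
```

```bash
python3 -c "
from h import *
go((.571,.246,.13),110)"
```

```text
t 9.2 tcp [ 0.492  -0.0101  0.2313] yaw [180.     0.   109.82] j [ 0.45  0.23 -0.64  1.95  0.16  1.01  0.09]
shift [2.142 1.612 1.013] turn [ 0.     0.    -0.006]
```

Request:
servo_tool(plan=[0.1,0.08,0.04,0,0,0,85,0.2,0.16,0.08,0,0,0,85,0.3,0.24,0.12,0,0,0,85,0.4,0.32,0.16,0,0,0,85,0.5,0.4,0.2,0,0,0,85,0.6,0.48,0.24,0,0,0,85,0.7,0.56,0.28,0,0,0,85,0.8,0.64,0.32,0,0,0,85,0.9,0.72,0.36,0,0,0,85,1,0.8,0.4,0,0,0,85])

```text
time_s: 10.45
tcp_pos: [0.5335, 0.1111, 0.191]
orientation: [3.142, 0.0, 1.917]
force: [-0.2, -1.2, 0.2]
width: 0.0846
gripper_force: 0.0
```

Request:
servo_tool(plan=[0.1,0.08,0.08,0,0,0,85,0.2,0.16,0.16,0,0,0,85,0.3,0.24,0.24,0,0,0,85,0.4,0.32,0.32,0,0,0,85,0.5,0.4,0.4,0,0,0,85,0.6,0.48,0.48,0,0,0,85,0.7,0.56,0.56,0,0,0,85,0.8,0.64,0.64,0,0,0,85,0.9,0.72,0.72,0,0,0,85,1,0.8,0.8,0,0,0,85])

```text
time_s: 11.7
tcp_pos: [0.5748, 0.2323, 0.1107]
orientation: [-3.142, 0.0, 1.917]
force: [-0.3, 1.1, 0.4]
width: 0.0849
gripper_force: 0.0
```

```bash
python3 -c "
from h import *
go((.571,.246,.012),110)
a=camera('side')[:,:,::-1]
u,v=map(int,w2px('side',(.571,.246,.05)))
cv2.imwrite('pics/s1.png',cv2.resize(a[v-110:v+60,u-110:u+110],None,fx=3.5,fy=3.5,interpolation=2))"
```

```text
t 11.7 tcp [0.5748 0.2323 0.1107] yaw [-180.      0.    109.82] j [-0.05  0.59 -0.59  1.76  0.4   0.91 -0.47]
shift [0.142 0.01  0.987] turn [-0.     0.    -0.006]
```

View pics/s1.png

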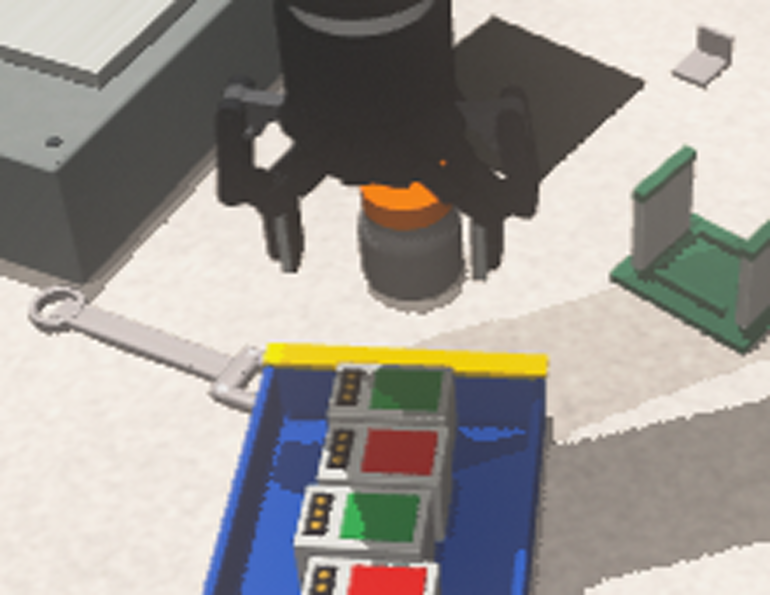

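The side view shows the open fingers at (283,250) and (485,260), straddling the green module at (390,390) along its length. I'll line up, descend and grip.

Request:
servo_tool(plan=[0.07,0,0.08,0,0,0,85,0.14,0.01,0.18,0,0,0,85,0.14,0.01,0.3,0,0,0,85,0.14,0.01,0.42,0,0,0,85,0.14,0.01,0.54,0,0,0,85,0.14,0.01,0.66,0,0,0,85,0.14,0.01,0.77,0,0,0,85,0.14,0.01,0.87,0,0,0,85,0.14,0.01,0.95,0,0,0,85,0.14,0.01,0.98,0,0,0,85])

```text
time_s: 13.0
tcp_pos: [0.5705, 0.2449, 0.0127]
orientation: [-3.141, 0.0, 1.917]
force: [0.0, 0.0, -0.0]
width: 0.085
gripper_force: 0.0
```

Request:
servo_tool(plan=[0,0,0,0,0,0,70,0,0,0,0,0,0,64,0,0,0,0,0,0,50,0,0,0,0,0,0,50,0,0,0,0,0,0,50,0,0,0,0,0,0,50,0,0,0,0,0,0,50,0,0,-0.02,0,0,0,50,0,0,-0.05,0,0,0,50,0,0,-0.1,0,0,0,50], squeeze=60)

```text
time_s: 14.25
tcp_pos: [0.5703, 0.2448, 0.0231]
orientation: [-3.141, 0.0, 1.917]
force: [0.2, -0.4, -2.1]
width: 0.0591
gripper_force: 64.7
```

Request:
servo_tool(plan=[0,0,-0.1,0,0,0,50,0,0,-0.25,0,0,0,50,0,0,-0.4,0,0,0,50,0,0,-0.55,0,0,0,50,-0.08,0,-0.7,0,0,0.05,50,-0.22,0,-0.8,0,0,0.15,50,-0.4,0,-0.9,0,0,0.25,50,-0.6,0,-1,0,0,0.35,50,-0.8,0,-1,0,0,0.48,50,-1,0,-1,0,0,0.6,50])

```text
time_s: 15.5
tcp_pos: [0.605, 0.149, 0.123]
orientation: [-3.141, 0.0, 1.612]
force: [0.2, -0.6, -2.3]
width: 0.0593
gripper_force: 64.7
```

Request:
servo_tool(plan=[-0.1,0.02,0,0,0,0.07,50,-0.2,0.03,0,0,0,0.13,50,-0.3,0.05,0,0,0,0.2,50,-0.4,0.06,0,0,0,0.26,50,-0.5,0.08,0,0,0,0.33,50,-0.6,0.1,0,0,0,0.39,50,-0.7,0.11,0,0,0,0.46,50,-0.8,0.13,0,0,0,0.52,50,-0.9,0.14,0,0,0,0.58,50,-1,0.16,0,0,0,0.65,50])

```text
time_s: 16.75
tcp_pos: [0.6253, 0.0511, 0.1233]
orientation: [-3.142, 0.0, 1.29]
force: [0.3, 0.1, -1.8]
width: 0.0599
gripper_force: 64.7
```

```bash
python3 -c "
from h import *
go((.644,-.048,.0115),73.9); print(observe()['width'],observe()['force'])"
```

```text
t 16.75 tcp [0.6253 0.0511 0.1233] yaw [-180.      0.     73.88] j [ 0.14  0.55 -0.43  1.74  0.28  0.91 -0.7 ]
shift [-0.9    0.455  1.118] turn [-0.     0.    -0.001]
0.05987773649038597 [ 0.28142867  0.14556845 -1.78526923]
```

Request:
servo_tool(plan=[-0.12,0.06,0,0,0,0,50,-0.27,0.13,0,0,0,0,50,-0.42,0.21,0,0,0,0,50,-0.57,0.29,0.05,0,0,0,50,-0.72,0.37,0.18,0,0,0,50,-0.82,0.42,0.33,0,0,0,50,-0.9,0.45,0.5,0,0,0,50,-0.9,0.45,0.67,0,0,0,50,-0.9,0.45,0.82,0,0,0,50,-0.9,0.45,0.95,0,0,0,50])

```text
time_s: 18.0
tcp_pos: [0.6435, -0.0462, 0.0271]
orientation: [-3.141, -0.0, 1.293]
force: [-0.9, -0.5, -1.7]
width: 0.0587
gripper_force: 64.7
```

Request:
servo_tool(plan=[0,0,0.03,0,0,0,50,0,0,0.06,0,0,0,50,0,0,0.09,0,0,0,50,0,0,0.12,0,0,0,50,0,0,0.14,0,0,0,50,0,0,0.155,0,0,0,50,0,0,0.165,0,0,0,50,0,0,0.17,0,0,0,50,0,0,0.17,0,0,0,50,0,0,0.17,0,0,0,50])

```text
time_s: 19.25
tcp_pos: [0.6437, -0.0472, 0.012]
orientation: [3.141, 0.0, 1.292]
force: [-3.1, -0.6, 5.3]
width: 0.0594
gripper_force: 65.6
```

Request:
servo_tool(plan=[0,0,0,0,0,0,65,0,0,0,0,0,0,75,0,0,0,0,0,0,85,0,0,0,0,0,0,85,0,0,-0.1,0,0,0,85,0,0,-0.3,0,0,0,85,0,0,-0.5,0,0,0,85,0,0,-0.7,0,0,0,85,0,0,-0.75,0,0,-0.1,85,0,0,-0.75,0,0,-0.2,85])

```text
time_s: 20.5
tcp_pos: [0.6445, -0.0472, 0.0885]
orientation: [3.139, -0.0, 1.393]
force: [-0.1, -0.4, -0.5]
width: 0.0848
gripper_force: 0.0
```

Request:
servo_tool(plan=[0,0,0,0,0,-0.1,85,0,0,0,0,0,-0.2,85,0,0,0,0,0,-0.3,85,0,0,0,0,0,-0.4,85,0,0,0,0,0,-0.5,85,0,0,0,0,0,-0.6,85,0,0,0,0,0,-0.7,85,0,0,0,0,0,-0.8,85,0,0,0,0,0,-0.9,85,0,0,0,0,0,-1,85])

```text
time_s: 21.75
tcp_pos: [0.644, -0.0473, 0.0877]
orientation: [3.141, 0.001, 1.893]
force: [1.1, -1.0, -0.1]
width: 0.0847
gripper_force: 0.0
```

```bash
python3 - <<'E'
from h import *
np.set_printoptions(precision=4,suppress=True)
go((.644,-.047,.015),163.9)
for n in("top","side"):
    a=camera(n)[:,:,::-1]
    if n=="side": side=a
    print(n,[(round(d["p"],2),toworld(n,d["location"])) for d in search_frame("module_green_a",n)[:3]])
m=near("side","module_green_a",(.644,-.047,.03)); print(m.sum())
p,s=fit({"side":m},MOD,(.644,-.047,-.28),.003); print(p,np.degrees(p[2]),s)
u,v=map(int,w2px('side',(.644,-.047,.05)))
I=cv2.resize(side,None,fx=S,fy=S,interpolation=2)
for P,col in((p,(255,0,255)),((.6437,-.0472,-.28),(0,255,255))):
    c,_=cv2.findContours(render("side",MOD,P,.003).astype(np.uint8),0,2); cv2.drawContours(I,c,-1,col,1)
cv2.imwrite('pics/s2.png',I[S*v-320:S*v+200,S*u-350:S*u+350])
E
```

```text
t 21.75 tcp [ 0.644  -0.0473  0.0877] yaw [179.95   0.04 108.48] j [ 0.36  0.65 -0.54  1.71  0.41  0.9  -0.03]
shift [0.003 0.    0.727] turn [ 0.001  0.002 -1.935]
top [(0.64, array([0.5415, 0.3197, 0.0555])), (0.6, array([ 0.6273, -0.036 ,  0.0513]))]
side [(0.94, array([ 0.6359, -0.0336,  0.0428])), (0.62, array([0.5452, 0.3014, 0.0108]))]
725
[ 0.6439 -0.047  -0.2669] -15.291553112333927 0.9635814382814467
```

View pics/s2.png

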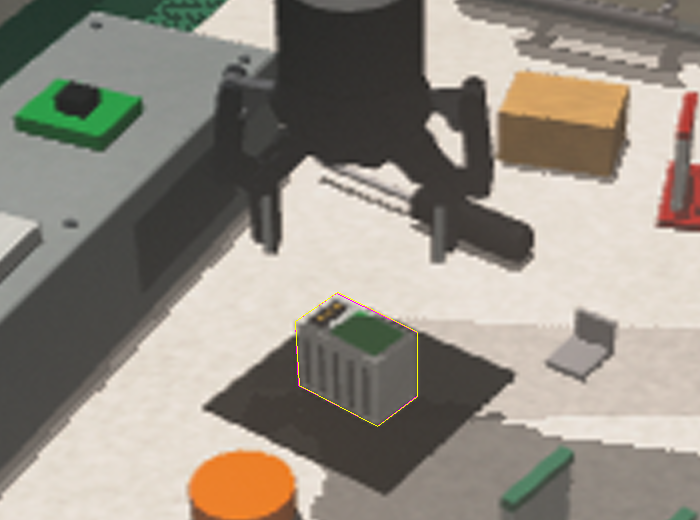

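The module stands upright on the mat at (0.644, −0.047) and about −16°; in the crop it's at (355,360), with the overlay hugging it. I'll finish the turn and take it across its sides.

Request:
servo_tool(plan=[0,0,0,0,0,-0.1,85,0,0,0,0,0,-0.2,85,0,0,0,0,0,-0.3,85,0,0,0,0,0,-0.4,85,0,0,0,0,0,-0.5,85,0,0,0,0,0,-0.6,85,0,0,0,0,0,-0.7,85,0,0,0,0,0,-0.8,85,0,0,0,0,0,-0.9,85,0,0,0,0,0,-1,85])

```text
time_s: 23.25
tcp_pos: [0.6437, -0.0472, 0.0866]
orientation: [-3.141, 0.0, 2.393]
force: [-0.0, 0.4, 0.2]
width: 0.0852
gripper_force: 0.0
```

Request:
servo_tool(plan=[0,0,0,0,0,-0.15,85,0,0,0,0,0,-0.3,85,0,0,0,0,0,-0.45,85,0,0,0,0,0,-0.6,85,0,0,0.03,0,0,-0.75,85,0,0,0.1,0,0,-0.88,85,0,0,0.2,0,0,-0.935,85,0,0,0.35,0,0,-0.935,85,0,0,0.5,0,0,-0.935,85,0,0,0.6,0,0,-0.935,85])

```text
time_s: 24.5
tcp_pos: [0.6431, -0.0471, 0.0248]
orientation: [-3.141, -0.001, 2.859]
force: [-0.1, 1.3, -0.5]
width: 0.0852
gripper_force: 0.0
```

```bash
python3 -c "
from h import *
go((.6438,-.047,.015),163.9)"
```

```text
t 24.5 tcp [ 0.6431 -0.0471  0.0248] yaw [-1.7997e+02 -7.0000e-02  1.6381e+02] j [ 0.47  0.79 -0.71  1.73  0.65  0.88  0.76]
shift [-0.006  0.003  0.098] turn [-0.001 -0.003 -0.003]
```

Down 10 mm, close, then lift a little.

Request:
servo_tool(plan=[0,0,0.05,0,0,0,85,0,0,0.1,0,0,0,75,0,0,0.1,0,0,0,60,0,0,0.1,0,0,0,45,0,0,0.1,0,0,0,26,0,0,0.1,0,0,0,26,0,0,0.1,0,0,0,26,0,0,0.1,0,0,0,26,0,0,0.1,0,0,0,26,0,0,0.1,0,0,0,26], squeeze=60)

```text
time_s: 25.75
tcp_pos: [0.6443, -0.0469, 0.017]
orientation: [3.141, 0.001, 2.859]
force: [0.1, 1.3, 5.8]
width: 0.0348
gripper_force: 61.2
```

```bash
python3 -c "
from h import *
o=observe();print(o['width'],o['gripper_force'],o['force'])
go((.4625,.0605,.13),163.9)"
```

```text
0.03483715161326057 61.173555850982666 [0.07344372 1.30060391 5.78416585]
t 25.75 tcp [ 0.6443 -0.0469  0.017 ] yaw [1.7998e+02 7.0000e-02 1.6383e+02] j [ 0.47  0.8  -0.71  1.73  0.66  0.86  0.75]
shift [ 2.044  0.526 -1.132] turn [ 0.001  0.002 -0.002]
```

Request:
servo_tool(plan=[0,0,-0.08,0,0,0,26,0,0,-0.2,0,0,0,26,0,0,-0.35,0,0,0,26,0,0,-0.5,0,0,0,26,0.05,0.02,-0.65,0,0,0,26,0.15,0.05,-0.8,0,0,0,26,0.28,0.1,-0.92,0,0,0,26,0.42,0.15,-1,0,0,0,26,0.56,0.2,-1,0,0,0,26,0.7,0.25,-1,0,0,0,26])

```text
time_s: 27.0
tcp_pos: [0.5821, -0.003, 0.1159]
orientation: [-3.141, -0.001, 2.86]
force: [0.3, 1.0, -2.0]
width: 0.035
gripper_force: 60.5
```

Request:
servo_tool(plan=[0.1,0.03,0,0,0,0,26,0.2,0.06,0,0,0,0,26,0.3,0.08,0,0,0,0,26,0.4,0.11,0,0,0,0,26,0.5,0.14,0,0,0,0,26,0.6,0.17,0,0,0,0,26,0.7,0.19,0,0,0,0,26,0.8,0.22,0,0,0,0,26,0.9,0.25,0,0,0,0,26,1,0.26,0,0,0,0,26])

```text
time_s: 28.25
tcp_pos: [0.4941, 0.0497, 0.1163]
orientation: [3.141, 0.0, 2.86]
force: [0.3, 0.2, -1.2]
width: 0.0353
gripper_force: 60.5
```

```bash
cat > b.py <<'E'
from h import *
import sys
np.set_printoptions(precision=4,suppress=True)
o=observe();t=o["tcp_pos"];print(o['width'],o['gripper_force'],o['force'])
go((.4625,.0605,.02),163.9)
z=t[2]-.014; P=(t[0],t[1],o["orientation"][2]-np.pi)
a=camera("side")[:,:,::-1].copy(); m=near("side","module_green_a",(t[0],t[1],z+.023))
p,s=fit({"side":m},MOD,P,z); print(P,p,np.degrees(p[2]),s)
u,v=map(int,w2px('side',(t[0],t[1],z)))
I=cv2.resize(a,None,fx=S,fy=S,interpolation=2)
for Q,parts,zz,col in((P,MOD,z,(0,255,255)),((.4625,.0605,-.281),NEST,0,(255,0,255))):
  for b in parts:
    c,_=cv2.findContours(render("side",[b],Q,zz).astype(np.uint8),0,2); cv2.drawContours(I,c,-1,col,1)
cv2.imwrite(sys.argv[1],I[S*v-240:S*v+340,S*u-350:S*u+350])
E
python3 b.py pics/s3.png
```

```text
0.03531168902633881 60.511887073516846 [ 0.3344  0.1561 -1.215 ]
t 28.25 tcp [0.4941 0.0497 0.1163] yaw [179.99   0.01 163.84] j [ 0.48  0.48 -0.87  2.04  0.49  0.85  0.62]
shift [0.333 0.016 0.963] turn [ 0.     0.    -0.002]
(np.float64(0.49406775784084417), np.float64(0.04971480641578964), np.float64(-0.28202376913967653)) [ 0.4926  0.0502 -0.2712] -15.537997762462988 0.6142932520372868
```

View pics/s3.png

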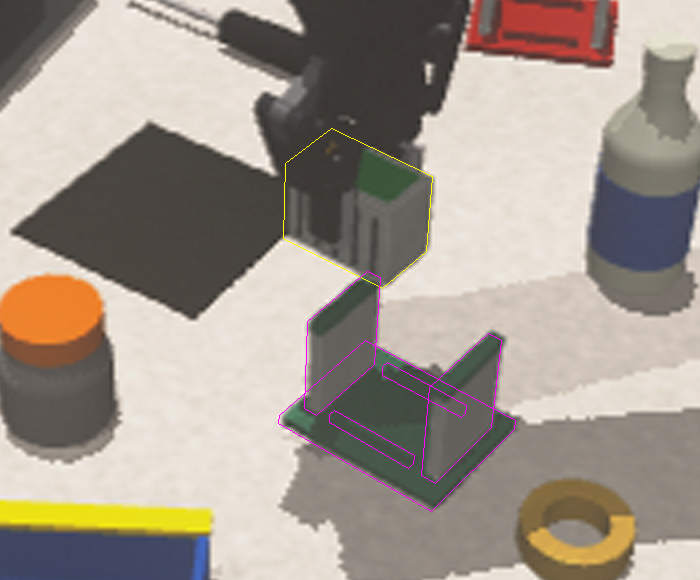

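The module is held upright across its sides; in the crop it's at (360,210) and its outline matches the TCP pose. The nest overlay at (400,400) still fits. I'll go over the nest and lower to just above the lips.

Request:
servo_tool(plan=[0.11,0.01,0,0,0,0,26,0.22,0.01,0,0,0,0,26,0.33,0.02,0,0,0,0,26,0.33,0.02,0.08,0,0,0,26,0.33,0.02,0.2,0,0,0,26,0.33,0.02,0.34,0,0,0,26,0.33,0.02,0.48,0,0,0,26,0.33,0.02,0.62,0,0,0,26,0.33,0.02,0.74,0,0,0,26,0.33,0.02,0.82,0,0,0,26])

```text
time_s: 29.6
tcp_pos: [0.4633, 0.0604, 0.0334]
orientation: [-3.141, -0.001, 2.859]
force: [-0.8, -0.1, -2.2]
width: 0.0351
gripper_force: 60.5
```

```bash
python3 b.py pics/s4.png
```

```text
0.035117041959803225 60.51181197166443 [-0.7657 -0.1012 -2.1706]
t 29.6 tcp [0.4633 0.0604 0.0334] yaw [-179.99   -0.04  163.83] j [ 0.36  0.57 -0.77  2.15  0.65  0.67  0.43]
shift [ 0.008 -0.001  0.134] turn [-0.    -0.001 -0.002]
(np.float64(0.46327437801407173), np.float64(0.06037839094226027), np.float64(-0.2821534848443288)) [ 0.4625  0.0608 -0.2559] -14.662044780160052 0.499001996007984
```

View pics/s4.png

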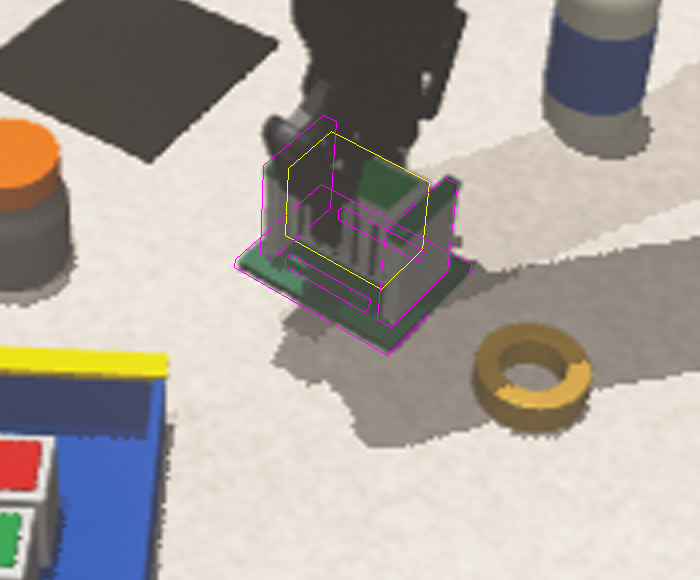

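The module is between the end stops with a gap at both ends and no contact force, in the crop at (355,215). I'll lower it home slowly.

Request:
servo_tool(plan=[0,0,0.03,0,0,0,26,0,0,0.06,0,0,0,26,0,0,0.08,0,0,0,26,0,0,0.1,0,0,0,26,0,0,0.115,0,0,0,26,0,0,0.125,0,0,0,26,0,0,0.135,0,0,0,26,0,0,0.14,0,0,0,26,0,0,0.14,0,0,0,26,0,0,0.14,0,0,0,26])

```text
time_s: 30.95
tcp_pos: [0.4635, 0.0603, 0.0203]
orientation: [-3.142, 0.0, 2.859]
force: [0.1, -0.3, -2.0]
width: 0.0355
gripper_force: 60.5
```

Request:
servo_tool(plan=[0,0,0.005,0,0,0,26,0,0,0.01,0,0,0,26,0,0,0.015,0,0,0,26,0,0,0.02,0,0,0,26,0,0,0.02,0,0,0,26,0,0,0.02,0,0,0,26,0,0,0.02,0,0,0,26,0,0,0.02,0,0,0,26,0,0,0.02,0,0,0,26,0,0,0.02,0,0,0,26])

```text
time_s: 32.2
tcp_pos: [0.4636, 0.0603, 0.0199]
orientation: [-3.14, 0.001, 2.859]
force: [-7.0, -1.7, 24.5]
width: 0.035
gripper_force: 64.0
```

Contact is at the expected seat height, TCP 0.020, where resting on a lip would have stopped it at 0.026. I'll ease off, release and rise.

Request:
servo_tool(plan=[0,0,-0.008,0,0,0,26,0,0,-0.015,0,0,0,26,0,0,-0.015,0,0,0,40,0,0,-0.015,0,0,0,55,0,0,-0.015,0,0,0,70,0,0,-0.015,0,0,0,75,0,0,-0.015,0,0,0,75,0,0,-0.1,0,0,0,75,0,0,-0.3,0,0,0,75,0,0,-0.5,0,0,0,75])

```text
time_s: 33.45
tcp_pos: [0.4634, 0.0605, 0.0693]
orientation: [3.141, -0.0, 2.86]
force: [0.2, 0.0, 0.0]
width: 0.0748
gripper_force: 0.0
```

Request:
servo_tool(plan=[0,0,-0.1,0,0,0,75,0,0,-0.25,0,0,0,75,0,0,-0.4,0,0,0,75,0,0,-0.55,0,0,0,75,0,0,-0.7,0,0,0,75,-0.1,0,-0.85,0,0,0,75,-0.3,0,-1,0,0,0,75,-0.5,0,-1,0,0,0,75,-0.7,0,-1,0,0,0,75,-0.9,0,-1,0,0,0,75])

```text
time_s: 34.7
tcp_pos: [0.5512, 0.0346, 0.1689]
orientation: [3.141, 0.0, 2.859]
force: [-0.2, -0.7, 0.1]
width: 0.0749
gripper_force: 0.0
```

```bash
python3 - <<'E'
from h import *
np.set_printoptions(precision=4,suppress=True)
a=camera("side")[:,:,::-1].copy(); m=near("side","module_green_a",(.4625,.0605,.03))
I=cv2.resize(a,None,fx=S,fy=S,interpolation=2)
for b in (box(0,0,.006,.06,.036,.046),):
    c,_=cv2.findContours(render("side",[b],(.4635,.0603,-.282)).astype(np.uint8),0,2); cv2.drawContours(I,c,-1,(0,255,255),1)
c=I[760:1560,560:1560]
cv2.imwrite("pics/s5.png",cv2.resize(c,(750,600)))
E
```

```text
(no output)
```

View pics/s5.png

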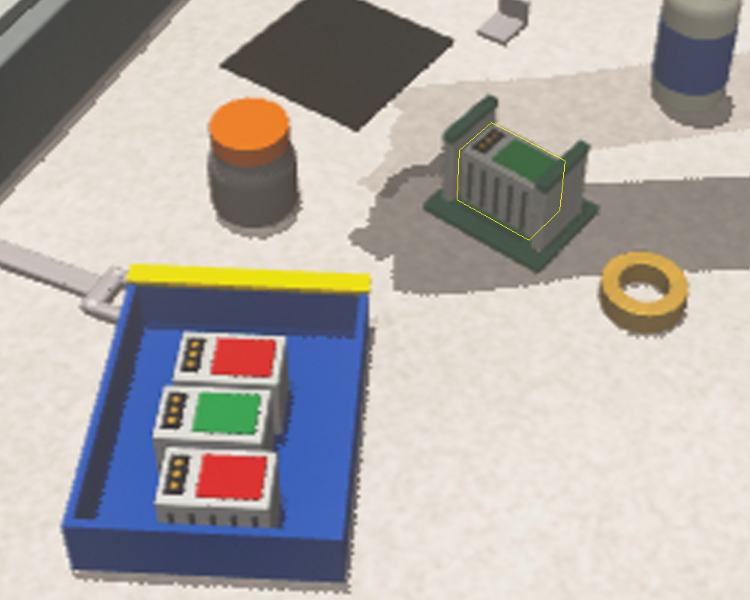

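The green module stands level in the pass nest at (512,180), its outline at seated height. The other three are upright in the bin, at (235,360), (215,415) and (220,485), and everything nearby is undisturbed.

```bash
python3 -c "
from cell import *
print(finish_job())"
```

```text
the job is handed in; nothing more can be done
None
```

The green-tagged module from the yellow end was stood on the mat, regripped across its sides and lowered home in the green pass nest. The other three stayed upright in the bin, and the job was handed in at about 35 s.

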